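Test the bench trip box and cap its button

TASK

Test the white trip box on the packing bench: press its test button so that the standing lever drops, then lift the lever fully back up so that it stays up. Once the lever is up, take the small aluminium guard cap from its steel channel and set it down gently over the test button, between the two cheeks, flat on the box and left there. Do not disturb the other things on the bench.

Things in the scene. Friction and masses are not known exactly. Their poses are not given: they have to be found in the camera images.
- tripbox: White plastic box fixed to the bench, 150 (x) x 240 (y) x 60 high. Origin: centre of its underside; x points from its front (robot's side) to its back, y to the left as the robot looks at it, z up; yaw varies by up to 0.2 rad. On top: the lever at the right (y = -70) and at the left (x = 10, y = 50) the test button between two grey cheeks.
- button_top (a point): Centre of the top of the black round test button (diameter 20, standing 18 above the box top, which rises from a grey plinth 24 (x) x 42 (y) x 8 high). It moves straight down 6 at most against a spring: 2 N to start, about 6 N at the end; the lever goes over at about 3 to 4 of travel, so press it fully.
- button (a joint): Travel of the test button in m: 0 released, 0.006 fully pressed; it springs back.
- lever (a joint): Angle of the lever in rad: 0 fully up (leaning 0.25 back, to box +x, past vertical, against its stop), 1.5 fully dropped (leaning 1.25 forward, to box -x, over the front edge). It falls by its weight: let go, it goes to 0 if below 0.25, else to 1.5. A pressed button keeps it from staying up.
- lever_hinge (a point): Point on the lever's hinge axis, in the middle of the lever. The axis lies along box y, 50 above the bench, 60 in front of the box centre (box x = -60, y = -70); orientation as the box's.
- lever_knob (a point): Centre of the black ball (diameter 28) at the end of the lever's 10 mm rod, 85 from the hinge axis. Up, it is about 132 above the bench; dropped, about 77 above it and 65 in front of the box's front face. At lever angle q it lies from the hinge at box x = 85 sin(0.25 - q), z = 85 cos(0.25 - q). The lever weighs about 120 g; the ball can turn in the fingers.
- guard_seat (a point): Point on the box top (60 above the bench) under the button's centre, where the middle of the cap's underside must come; axes as the box's. Two cheeks stand left and right of it (box y), 6 thick, 60 long in x, 50 high above the box top, 68 apart inside: the seated cap has 5 to spare to each, so fingers fit only in front of and behind it (box x).
- cap: Plain aluminium guard cap, a small box open underneath, 40 (its x) x 58 (its y) x 36 high, sides 3 and top 4 thick, about 80 g. Origin: centre of its open underside, z up. It goes over the button with its long side (y) along the box's y; inside it is 34 x 52 x 32, with 5 to spare all round the plinth.
- channel: Dark steel U-channel fixed to the bench, in which the cap is parked, their y axes alike. Floor 4 thick; 2 walls along y, 6 thick, 50 long, 44 high, 46 apart inside, higher than the cap's top: there the cap can be gripped only by its ends, which stick out 4. To go between the cheeks it must be put down and taken by its long sides. Bench free 180 mm in front (world -x). Origin: centre of underside.
- jar_a: Bystander, leave alone: round amber jar with black lid, diameter 58, 56 high, between box and channel. Origin: centre of its underside.
- jar_b: Bystander, leave alone: a like jar behind it. Origin: centre of its underside.
- jar_c: Bystander, leave alone: a like jar at the back left. Origin: centre of its underside.
- cup: Bystander, leave alone: steel cup, diameter 60, 70 high, at the back right. Origin: centre of its underside.
- tin: Bystander, leave alone: open aluminium tin, 70 x 60 x 25 high, near the robot in the middle. Origin: centre of its underside.
- brush: Bystander, leave alone: brush lying at the right. Origin: a point on its underside.
- screwdriver: Bystander, leave alone: screwdriver lying at the left. Origin: a point on its underside.
There are look-alikes about, which are no part of the job. What is shaped like the cap but red is not meant.

How it is judged:
By the outcome, as a careful person would: the job done as asked, in the order asked, and still so for the second after the job is handed in, with the robot touching nothing.
It also fails if it takes over 72 s, if anything falls off the work surface, if the arm or the gripper's body presses on something with over 40 N, if the wrist force passes 120 N, or if a joint passes its speed limit or range.

ROBOT

A 6-joint arm with a two-finger parallel gripper is mounted at the origin on the work surface. World frame = base frame: x ahead of the robot, y to its left, z up, the work surface at z = 0. Lengths are in m, angles in rad, forces in N, time in s.
With the tool pointing down it reaches from about 0.3 to 0.775 m from the base axis. Payload 14.6 kg.
Tool frame: the origin (TCP) lies at the very end of the fingers, on their centre line; the grasp point (between the pads) lies 19 mm behind it; z points along the fingers, y is the line along which they close (so a half turn about z gives the same grasp; the last joint's range is limited). The gripper opens to 94 mm and grips with 3 to 60 N. Pads are 16 mm wide; open, the fingers measure 119 mm over their backs; the gripper's body (75 mm by 177 mm) begins 78 mm behind the grasp point.
Start: joints at [1.154, 0.3, 1.521, -0, 1.321, -0.067], TCP at [0.188, 0.517, 0.205] pointing down, gripper open.
Joint ranges: [-3.03, 3.03], [-0.79, 2.21], [0.23, 2.52], [-1.04, 4.18], [0, 3.07], [-2.55, 2.55]. Speed limits (rad/s): [2.22, 2.22, 2.57, 3.14, 3.14, 3.14].

INTERFACE

Orientations are given as [roll, pitch, yaw] about the fixed x, y, z axes, in that order (R = Rz(yaw) Ry(pitch) Rx(roll)).
In Python, from station import ctrl gives the robot as it stands.
- The arm moves only by the tool move_arm, never from a script. Its argument "increments" is a list of rows, each a list of 7 numbers: the opening, from 0 (shut) to 1 (fully open), then the shift along the tool's x, y, z in units of 50 mm (1.0 is 50 mm), then the turn, a rotation vector about the tool's x, y, z in rad. In form: [[claw, tx, ty, tz, rx, ry, rz], ...]. A call has 1 to 20 rows; each row shifts and turns the commanded pose from where the row before left it, along the tool's axes as they then stand; what a row does not reach is not made up. A row lasts 1/10 s, in which the tool goes at most 50 mm and 8.59 degrees, less where a joint would pass 70% of its speed; a pose out of reach is approached as far as the arm can. A call is refused whole if a number of a shift passes 1 or a number of a turn 0.15, either way. A call with a gripper value outside its range is refused whole. The fingers move at their own pace and stop on an object; "force" is the grip in N (left out, the last holds). Time passes only in rows, so rows that do not move let the fingers close. It gives the time, the measured TCP pose, the force, the opening and the grip force at its end, in the units of the state.
- ctrl.get_obs(): the state, without advancing time (a new reading comes with each control period).
- ctrl.camera(name): name is "scene" or "side" or "wrist"; returns a dict with "color" (400x640x3 uint8, blue, green, red), "K" (3x3 intrinsics, pixels), "pose" (4x4, takes a point from camera to world coordinates); the wrist camera has in their place "tool_from_camera" (4x4, takes a point from camera to tool coordinates, whose origin is the TCP and whose axes are the flange's). Camera axes: x right, y down, z forward; pixel columns grow to the right and rows downward; lengths in m; the calibration is good to about 2 mm. A picture is of the moment at which its call begins: read the wrist's pose just before it. There is no depth.
- ctrl.hand_in(): hands the job in; it is judged then, once.
Trained networks look in a picture, given as the dict that the camera call returned (one of the last four; its "shot" number tells which), for a name from the list of things; names that differ only in an ending like _2 or _b are one class to them, and where a whole thing is asked for, a point or a joint stands for the part that bears it (a point fixed in the world has none). Each returns a list of dicts, best first, with "conf" (0 to 1); they miss things now and then, are a little off and sometimes report something else, mostly with a low value. They report only what shows in the picture. A call takes as long as a camera call. They do not tell look-alikes from the thing itself.
- ctrl.cut_out(name, picture): "mask" (400x640 bool, what is visible of it) and "centre" ([row, column] in pixels, amid what is visible of it).
The state is a dict: "time_s": time; "qpos": joint angles; "joint_vel": joint speeds; "tau": joint torques, N m; "ee_pos": TCP position; "eef_rot": TCP orientation; "force": force on the tool from outside, world axes, zero at the start; "moment": the same for the moment, N m; "grip_width": finger opening in m; "grip_force": force on a finger pad.
Only numpy, scipy, OpenCV 4.12 (cv2) and the standard library are available. Lean on these libraries where they do the work, as an engineer would, in place of code of your own. Each camera call takes 0.05 s, during which the arm holds its last target. There are 200 camera calls.

## Working session

There is one attempt and no reset: what is moved stays moved. The work goes in short steps, Python scripts to look and compute and a tool call to move; the robot and the scene stay as the last step left them, time stands still between calls to the robot, and variables do not carry over. Pictures are saved under pics/ and viewed, at most 10 in all, crops included, and the job is handed in when it is done.

Besides the shell and the picture viewer there is one more tool, called after "Call:" as name(argument=value, ...), one argument or row to a line, values as JSON. move_arm: Moves the arm, as the interface text tells. Its arguments: {"type":"object","properties":{"increments":{"type":"array","items":{"type":"array","items":{"type":"number"}}},"force":{"type":"number"}},"required":["increments"]}

```bash
mkdir -p pics; ls; cat > h.py <<'E'
import numpy as np, cv2
from station import ctrl
from scipy.spatial.transform import Rotation as R
def T():
    o=ctrl.get_obs(); M=np.eye(4); M[:3,:3]=R.from_euler('xyz',o['eef_rot']).as_matrix(); M[:3,3]=o['ee_pos']; return M
def shot(n):
    M=T(); p=ctrl.camera(n)
    p['P']=p['pose'] if 'pose' in p else M@p['tool_from_camera']
    return p
def ray(p,r,c,z):
    d=p['P'][:3,:3]@np.linalg.solve(p['K'],[c,r,1.]); o=p['P'][:3,3]
    return o+d*(z-o[2])/d[2]
def proj(p,X):
    X=np.atleast_2d(X); q=(X-p['P'][:3,3])@p['P'][:3,:3]; u=q@np.array(p['K']).T; return u[:,:2]/u[:,2:]
E
python3 - <<'E'
from h import *
o=ctrl.get_obs();print(o['time_s'],o['ee_pos'],o['eef_rot'],o['grip_width'])
a=shot('scene');b=shot('side')
cv2.imwrite('pics/scene.png',a['color']);cv2.imwrite('pics/side.png',b['color'])
print(a['P'][:3,3],b['P'][:3,3])
for n in ['tripbox','button_top','lever_knob','cap','channel','jar_a','cup','tin','brush','screwdriver']:
  for p,l in((a,'sc'),(b,'si')):
    for d in ctrl.cut_out(n,p)[:4]:
      print(n,l,round(d['conf'],2),np.round(d['centre']),d['mask'].sum(),np.round(ray(p,*d['centre'],0.03),3))
E
```

```text
pics
0.0 [0.18840147 0.51644333 0.20488107] [-3.14043836e+00 -7.45962161e-05  2.79174905e+00] 0.09383299935141139
[ 1.16042152 -0.65191706  1.41085206] [ 0.13984065 -0.81016697  0.95449781]
tripbox sc 0.75 [188. 362.] 3511 [0.623 0.201 0.03 ]
tripbox si 0.92 [183. 287.] 3784 [0.618 0.21  0.03 ]
lever_knob sc 0.69 [290. 332.] 468 [ 0.776 -0.145  0.03 ]
lever_knob sc 0.59 [174. 338.] 66 [0.527 0.197 0.03 ]
lever_knob sc 0.16 [270. 255.] 338 [ 0.562 -0.241  0.03 ]
lever_knob si 0.59 [174. 282.] 146 [0.623 0.254 0.03 ]
cap sc 0.86 [284. 286.] 311 [ 0.662 -0.215  0.03 ]
cap sc 0.74 [225. 322.] 359 [0.615 0.008 0.03 ]
cap sc 0.63 [253. 286.] 351 [ 0.595 -0.138  0.03 ]
cap sc 0.61 [270. 255.] 269 [ 0.563 -0.241  0.03 ]
cap si 0.91 [275. 377.] 509 [ 0.652 -0.223  0.03 ]
cap si 0.86 [294. 352.] 501 [ 0.566 -0.242  0.03 ]
cap si 0.7 [262. 333.] 511 [ 0.578 -0.132  0.03 ]
cap si 0.6 [181. 344.] 381 [0.777 0.133 0.03 ]
channel sc 0.51 [273. 264.] 141 [ 0.59  -0.231  0.03 ]
channel si 0.6 [294. 343.] 251 [ 0.547 -0.231  0.03 ]
jar_a sc 0.83 [225. 321.] 333 [0.612 0.006 0.03 ]
jar_a sc 0.77 [246. 348.] 383 [0.724 0.001 0.03 ]
jar_a sc 0.55 [226. 386.] 357 [0.769 0.132 0.03 ]
jar_a si 0.94 [181. 345.] 396 [0.777 0.13  0.03 ]
jar_a si 0.7 [227. 314.] 470 [0.599 0.002 0.03 ]
jar_a si 0.57 [215. 353.] 466 [ 0.718 -0.009  0.03 ]
cup sc 0.64 [291. 329.] 442 [ 0.771 -0.151  0.03 ]
cup si 0.59 [236. 400.] 613 [ 0.783 -0.142  0.03 ]
cup si 0.29 [184. 287.] 3689 [0.618 0.203 0.03 ]
cup si 0.16 [216. 354.] 457 [ 0.716 -0.015  0.03 ]
tin sc 0.78 [196. 273.] 450 [ 0.422 -0.011  0.03 ]
tin si 0.78 [256. 256.] 657 [ 0.415 -0.017  0.03 ]
brush sc 0.82 [296. 184.] 686 [ 0.462 -0.431  0.03 ]
brush si 0.78 [384. 354.] 1208 [ 0.447 -0.435  0.03 ]
brush si 0.24 [181. 343.] 384 [0.773 0.133 0.03 ]
screwdriver sc 0.69 [125. 345.] 237 [0.41  0.382 0.03 ]
screwdriver si 0.53 [176. 188.] 302 [0.368 0.39  0.03 ]
```

```bash
python3 - <<'E'
import cv2,numpy as np
a=cv2.imread('pics/scene.png');b=cv2.imread('pics/side.png')
f=lambda i,r,c,h,w,k:cv2.resize(i[r:r+h,c:c+w],None,fx=k,fy=k,interpolation=2)
t=np.hstack([f(a,130,230,190,200,2),f(b,130,210,190,200,2)])
u=np.hstack([f(a,235,235,70,133,3),f(b,245,300,70,133,3)])
u=u[:,:798]; u=np.pad(u,((0,0),(0,800-u.shape[1]),(0,0)))
cv2.imwrite('pics/c1.png',np.vstack([t,u]))
E
```

```text
(no output)
```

View pics/c1.png

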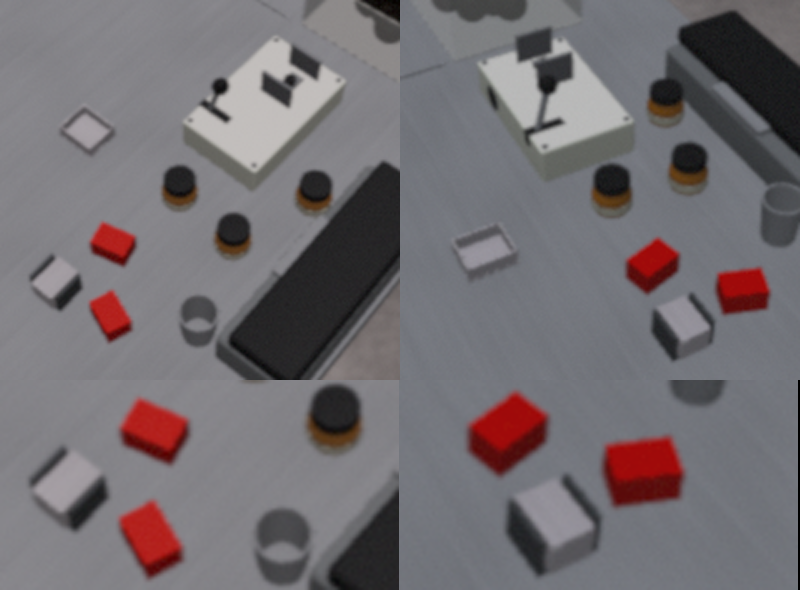

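Cap candidates: scene (270,255)/side (294,352) is grey metal between two dark walls; (253,286) and (284,286) are red look-alikes. The grey one in the channel is the one meant, and the crop confirms this. The box has its lever up (scene ~(174,338)), and the cheeks are at the back left. Next I fit the box and channel poses.

```bash
cat >> h.py <<'E'
from scipy.optimize import minimize
def boxpts(l,w,z0,z1): return np.array([[x,y,z] for x in(-l/2,l/2) for y in(-w/2,w/2) for z in(z0,z1)])
def place(pts,x,y,yaw): return pts@R.from_euler('z',yaw).as_matrix().T+[x,y,0]
def hullmask(p,pts,s=4):
    q=proj(p,pts); m=np.zeros((400*s,640*s),np.uint8); h=cv2.convexHull(((q+.5)*s).astype(np.float32)).astype(np.int32); cv2.fillConvexPoly(m,h,1)
    return cv2.resize(m.astype(np.float32),(640,400),interpolation=cv2.INTER_AREA)
def fit(views,pts,x0,step=(.015,.015,.15)):
    def cost(v): return sum(np.abs(hullmask(p,place(pts,v[0]*.1,v[1]*.1,v[2]))-m).sum()/m.sum() for p,m in views)
    x0=np.array([x0[0]*10,x0[1]*10,x0[2]]); st=np.array([step[0]*10,step[1]*10,step[2]])
    best=None
    for k in (1,.3):
        S=np.vstack([x0]+[x0+k*st*e for e in np.eye(3)])
        r=minimize(cost,x0,method='Nelder-Mead',options=dict(initial_simplex=S,xatol=1e-4,fatol=1e-5)); x0=r.x
    return r.x*[.1,.1,1],r.fun
E
python3 - <<'E'
from h import *
a=shot('scene');b=shot('side')
mk=lambda n,p,c:min((d for d in ctrl.cut_out(n,p)),key=lambda d:np.hypot(*(np.array(d['centre'])-c)))['mask']
V=[]
for p,c in((a,(188,362)),(b,(183,287))):
    m=mk('tripbox',p,c).astype(np.uint8); m=cv2.morphologyEx(m,cv2.MORPH_OPEN,np.ones((9,9)));V.append((p,m.astype(np.float32)))
for y in(-.15,0.15): print('box',fit(V,boxpts(.15,.24,0,.06),(.62,.2,y)))
print('box side only',fit(V[1:],boxpts(.15,.24,0,.06),(.62,.2,0)))
V=[]
for p,c in((a,(270,255)),(b,(294,352))):
    m=mk('cap',p,c)|mk('channel',p,c); m=cv2.morphologyEx(m.astype(np.uint8),cv2.MORPH_CLOSE,np.ones((5,5)));V.append((p,m.astype(np.float32)))
P=np.vstack([boxpts(.058,.05,0,.044),boxpts(.04,.058,.004,.04)])
for y in(-.5,0,.5,1,): print('chan',fit(V,P,(.56,-.24,y)))
E
```

```text
box (array([ 0.61523414,  0.21418253, -0.02108356]), np.float64(0.15817159414291382))
box (array([ 0.61583168,  0.21374204, -0.02177899]), np.float64(0.15817618370056152))
box side only (array([ 0.61863362,  0.21723098, -0.04507082]), np.float64(0.07724521309137344))Traceback (most recent call last):
  File "<stdin>", line 11, in <module>
  File "<stdin>", line 3, in <lambda>
ValueError: min() iterable argument is empty
```

```bash
cat >> h.py <<'E'
def to(x,y,z,yaw=None):
    o=ctrl.get_obs(); M=T(); d=(np.array([x,y,z])-M[:3,3])
    if yaw is not None:
        dy=(yaw-o['eef_rot'][2]+np.pi)%(2*np.pi)-np.pi
        print('turn rz first',round(-dy,3))
        A=R.from_euler('xyz',[np.pi,0,yaw]).as_matrix()
    else: A=M[:3,:3]
    print('at',np.round(o['ee_pos'],4),np.round(o['eef_rot'],3),'t',o['time_s'],'shift units after turn',np.round(A.T@d/.05,3))
def fk(): 
    o=ctrl.get_obs(); print(o['time_s'],np.round(o['ee_pos'],4),np.round(o['eef_rot'],3),np.round(o['force'],1),o['grip_width'],o['grip_force'],np.round(o['qpos'],2))
E
python3 - <<'E'
from h import *
p=shot('wrist');print(np.round(p['tool_from_camera'],3),p['K'])
to(.56,.22,.30,np.pi-.03)
to(.56,.22,.30,np.pi/2-.03)
E
```

```text
[[-0.001 -0.974 -0.227  0.065]
 [ 1.    -0.    -0.    -0.   ]
 [ 0.    -0.227  0.974 -0.181]
 [ 0.     0.     0.     1.   ]] [[280.0943122    0.         317.61640924]
 [  0.         280.0943122  199.60722917]
 [  0.           0.           1.        ]]
turn rz first -0.32
at [0.1885 0.5167 0.2054] [-3.142 -0.     2.792] t 1.55 shift units after turn [-7.605 -5.708 -1.891]
turn rz first 1.251
at [0.1885 0.5167 0.2054] [-3.142 -0.     2.792] t 1.55 shift units after turn [-5.708  7.605 -1.891]
```

Call:
move_arm(
  increments=[
    [0, 0, 0, 0, 0, 0, -0.1],
    [0, 0, 0, 0, 0, 0, -0.11],
    [0, 0, 0, 0, 0, 0, -0.11],
    [0, -0.56, -0.3, 0, 0, 0, 0],
    [0, -0.56, -0.3, 0, 0, 0, 0],
    [0, -0.56, -0.3, 0, 0, 0, 0],
    [0, -0.56, -0.3, 0, 0, 0, 0],
    [0, -0.56, -0.3, 0, 0, 0, 0],
    [0, -0.56, -0.3, 0, 0, 0, 0],
    [0, -0.56, -0.3, 0, 0, 0, 0],
    [0, -0.56, -0.3, 0, 0, 0, 0],
    [0, -0.56, -0.3, 0, 0, 0, 0],
    [0, -0.56, -0.3, 0, 0, 0, 0],
    [0, -0.56, -0.3, 0, 0, 0, 0],
    [0, -0.56, -0.3, 0, 0, 0, 0],
    [0, -0.56, -0.3, 0, 0, 0, 0],
    [0, -0.56, -0.3, 0, 0, 0, 0],
    [0, -0.56, -0.3, 0, 0, 0, 0],
    [0, -0.56, -0.3, 0, 0, 0, 0],
    [0, 0, 0, 0, 0, 0, 0],
  ],
)

```text
time_s: 3.55
ee_pos: [0.6314, 0.261, 0.2044]
eef_rot: [-3.141, -0.0, 3.109]
force: [-0.7, 0.4, -0.2]
grip_width: 0.0007
grip_force: 0.0
```

```bash
python3 - <<'E'
from h import *
fk()
p=shot('wrist');cv2.imwrite('pics/w1.png',p['color'])
for n in['tripbox','button_top','lever_knob']:
    for d in ctrl.cut_out(n,p)[:2]:print(n,d['conf'],d['centre'],d['mask'].sum(),ray(p,*d['centre'],{'tripbox':.06,'button_top':.078,'lever_knob':.132}[n]))
np.savez('w1.npz',P=p['P'],K=p['K'])
E
```

```text
3.55 [0.6314 0.261  0.2044] [-3.141 -0.     3.109] [-0.7  0.4 -0.2] 0.0006722017691358851 0.0 [ 0.34  0.61  1.08 -0.    1.45 -1.2 ]
tripbox 0.78 [176.5, 267.9] 25124 [0.61190147 0.20296984 0.06      ]
button_top 0.67 [189.6, 313.8] 267 [0.62576397 0.25641098 0.078     ]
button_top 0.36 [148.1, 179.3] 1118 [0.57535726 0.11295149 0.078     ]
lever_knob 0.79 [146.5, 180.8] 1082 [0.57237577 0.14087776 0.132     ]
```

View pics/w1.png

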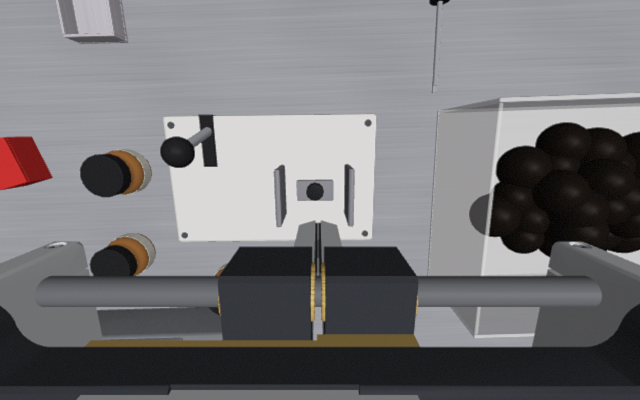

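The wrist view shows the box with corners at about (164,117), (376,114), (372,240) and (181,241), the button at (315,190) between the cheeks, and the lever ball at (178,152) in the up position. A tray of black balls stands to the left at (437,108). I'll refine the pose from the box corners.

```bash
python3 - <<'E'
from h import *
from scipy.optimize import least_squares
d=np.load('w1.npz');p=dict(P=d['P'],K=d['K']);im=cv2.imread('pics/w1.png')
m=((im.min(2)>195)*255).astype(np.uint8); 
n,l,s,_=cv2.connectedComponentsWithStats(m[:, :430]); i=1+s[1:,4].argmax(); print(s[i])
h=cv2.convexHull(cv2.findContours((l==i).astype(np.uint8),0,1)[0][0]); q=cv2.approxPolyDP(h,8,True)[:,0]; print(q)
W=np.array([ray(p,r,c,.06) for c,r in q]);print(W)
for c,r in((437,110),(477,335),(500,105)):print(ray(p,r,c,0),ray(p,r,c,.06))
print('knob at .132, button',)
E
```

```text
[  170   114   206   127 19885]
[[375 116]
 [370 238]
 [179 239]
 [170 167]
 [214 116]]
[[0.54812567 0.32718861 0.06      ]
 [0.69213737 0.32290873 0.06      ]
 [0.68567886 0.08777969 0.06      ]
 [0.59704129 0.0902298  0.06      ]
 [0.54212622 0.14792844 0.06      ]]
[0.53996308 0.42028433 0.        ] [0.54403334 0.39576597 0.06      ]
[0.88456156 0.50528334 0.        ] [0.83492386 0.46751732 0.06      ]
[0.53645479 0.50218707 0.        ] [0.54107185 0.46490362 0.06      ]
knob at .132, button
```

Call:
move_arm(
  increments=[
    [0, 0.09, -0.08, 0.4, 0, 0, 0],
    [0, 0, 0, 0.6, 0, 0, 0],
    [0, 0, 0, 0.6, 0, 0, 0],
    [0, 0, 0, 0.5, 0, 0, 0],
    [0, 0, 0, 0.25, 0, 0, 0],
    [0, 0, 0, 0.1, 0, 0, 0],
    [0, 0, 0, 0.1, 0, 0, 0],
    [0, 0, 0, 0.08, 0, 0, 0],
    [0, 0, 0, 0.04, 0, 0, 0],
    [0, 0, 0, 0, 0, 0, 0],
    [0, 0, 0, 0, 0, 0, 0],
  ],
)

```text
time_s: 4.85
ee_pos: [0.6249, 0.26, 0.0732]
eef_rot: [3.141, 0.002, 3.112]
force: [-2.3, 1.9, 4.1]
grip_width: 0.0003
grip_force: 2.3
```

Call:
move_arm(
  increments=[
    [0, 0, 0, 0.06, 0, 0, 0],
    [0, 0, 0, 0.04, 0, 0, 0],
    [0, 0, 0, 0, 0, 0, 0],
    [0, 0, 0, 0, 0, 0, 0],
  ],
)

```text
time_s: 5.25
ee_pos: [0.6252, 0.2602, 0.0717]
eef_rot: [3.14, 0.003, 3.112]
force: [-15.1, -2.5, 33.6]
grip_width: 0.0004
grip_force: 17.0
```

```bash
python3 - <<'E'
from h import *
fk()
b=shot('side'); a=shot('scene')
cv2.imwrite('pics/s2.png',np.vstack([cv2.resize(b['color'][100:240,220:380],None,fx=3,fy=3)[:300],cv2.resize(a['color'][120:240,280:440],None,fx=3,fy=3)[:300]]))
E
```

```text
5.25 [0.6252 0.2602 0.0717] [3.140e+00 3.000e-03 3.112e+00] [-15.1  -2.5  33.6] 0.00043851647139942244 17.024618284776807 [ 0.34  0.7   1.24  0.    1.19 -1.2 ]
```

View pics/s2.png

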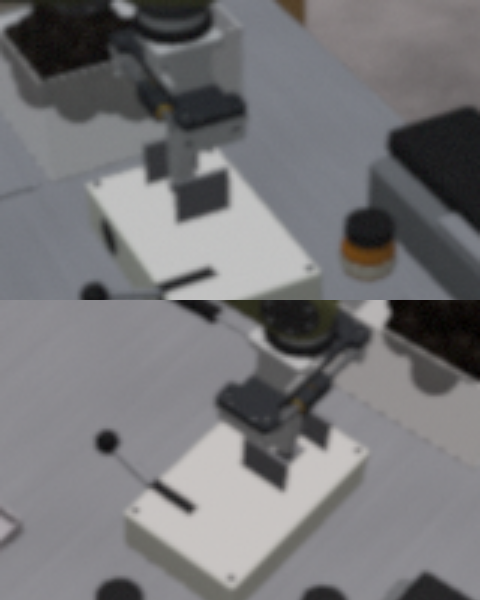

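The side crop shows the lever dropped: its ball is at lower left, over the front edge. The button is fully pressed. I'll retract and go above the ball.

Call:
move_arm(
  increments=[
    [0, 0, 0, -0.1, 0, 0, 0],
    [0, 0, 0, -0.5, 0, 0, 0],
    [0, 0, 0, -0.7, 0, 0, 0],
    [0, 0, 0, -0.6, 0, 0, 0],
    [0.7, 0.5, -0.4, 0, 0, 0, 0],
    [0.7, 0.5, -0.4, 0, 0, 0, 0],
    [0.7, 0.5, -0.4, 0, 0, 0, 0],
    [0.7, 0.5, -0.4, 0, 0, 0, 0],
    [0.7, 0.5, -0.4, 0, 0, 0, 0],
    [0.7, 0.5, -0.4, 0, 0, 0, 0],
    [0.7, 0, 0, 0, 0, 0, 0],
    [0.7, 0, 0, 0, 0, 0, 0],
  ],
)

```text
time_s: 6.55
ee_pos: [0.4714, 0.144, 0.1626]
eef_rot: [3.141, 0.002, 3.111]
force: [1.0, -0.4, -0.4]
grip_width: 0.0609
grip_force: 0.0
```

```bash
python3 - <<'E'
from h import *
fk()
p=shot('wrist');cv2.imwrite('pics/w2.png',p['color'])
for d in ctrl.cut_out('lever_knob',p)[:3]:print(d['conf'],d['centre'],d['mask'].sum(),ray(p,*d['centre'],.077))
print(proj(p,[[.473,.141,.077]]))
to(.473,.141,.058)
E
```

```text
6.55 [0.4714 0.144  0.1626] [3.141e+00 2.000e-03 3.111e+00] [ 1.  -0.4 -0.4] 0.06086459550971012 0.0 [ 0.22  0.21  1.73 -0.    1.19 -1.32]
0.76 [213.8, 313.0] 943 [0.48235868 0.13872908 0.077     ]
[[314.98539729 204.54409292]]
at [0.4717 0.1444 0.1621] [3.141e+00 1.000e-03 3.112e+00] t 6.65 shift units after turn [-0.026 -0.068  2.083]
```

Call:
move_arm(
  increments=[
    [0.7, -0.07, -0.08, 0.3, 0, 0, 0],
    [0.7, 0, 0, 0.5, 0, 0, 0],
    [0.7, 0, 0, 0.5, 0, 0, 0],
    [0.7, 0, 0, 0.5, 0, 0, 0],
    [0.7, 0, 0, 0.28, 0, 0, 0],
    [0.7, 0, 0, 0, 0, 0, 0],
    [0.2, 0, 0, 0, 0, 0, 0],
    [0.2, 0, 0, 0, 0, 0, 0],
    [0.2, 0, 0, 0, 0, 0, 0],
    [0.2, 0, 0, 0, 0, 0, 0],
    [0.2, 0, 0, 0, 0, 0, 0],
    [0.2, 0, 0, 0, 0, 0, 0],
  ],
  force=12,
)

```text
time_s: 7.85
ee_pos: [0.4746, 0.1407, 0.0583]
eef_rot: [3.14, 0.001, 3.112]
force: [0.5, 6.5, 1.1]
grip_width: 0.0272
grip_force: 12.0
```

```bash
python3 - <<'E'
from h import *
fk()
o=ctrl.get_obs();e=np.array(o['ee_pos']);yaw=-.03
for q in np.r_[1.5:-.001:-.125]:
    k=np.array([.0850*np.sin(.25-q),.085*np.cos(.25-q)])
    print(round(q,3),np.round(k/.05,2))
E
```

```text
7.85 [0.4746 0.1407 0.0583] [3.140e+00 1.000e-03 3.112e+00] [0.5 6.5 1.1] 0.02720979029089938 11.999973803758621 [ 0.21  0.36  1.82  0.    0.96 -1.33]
1.5 [-1.61  0.54]
1.375 [-1.53  0.73]
1.25 [-1.43  0.92]
1.125 [-1.3   1.09]
1.0 [-1.16  1.24]
0.875 [-0.99  1.38]
0.75 [-0.82  1.49]
0.625 [-0.62  1.58]
0.5 [-0.42  1.65]
0.375 [-0.21  1.69]
0.25 [0.  1.7]
0.125 [0.21 1.69]
0.0 [0.42 1.65]
```

Call:
move_arm(
  increments=[
    [0.2, -0.08, 0, -0.19, 0, 0, 0],
    [0.2, -0.1, 0, -0.19, 0, 0, 0],
    [0.2, -0.13, 0, -0.17, 0, 0, 0],
    [0.2, -0.14, 0, -0.15, 0, 0, 0],
    [0.2, -0.17, 0, -0.14, 0, 0, 0],
    [0.2, -0.17, 0, -0.11, 0, 0, 0],
    [0.2, -0.2, 0, -0.09, 0, 0, 0],
    [0.2, -0.2, 0, -0.07, 0, 0, 0],
    [0.2, -0.21, 0, -0.04, 0, 0, 0],
    [0.2, -0.21, 0, -0.01, 0, 0, 0],
    [0.2, -0.21, 0, 0.01, 0, 0, 0],
    [0.2, -0.2, 0, 0.04, 0, 0, 0],
    [0.2, 0, 0, 0, 0, 0, 0],
    [0.2, 0, 0, 0, 0, 0, 0],
  ],
  force=18,
)

```text
time_s: 9.25
ee_pos: [0.5762, 0.1384, 0.1145]
eef_rot: [3.139, 0.002, 3.112]
force: [1.6, 9.1, 5.1]
grip_width: 0.0269
grip_force: 18.0
```

Call:
move_arm(
  increments=[
    [0.2, -0.05, 0, 0.01, 0, 0, 0],
    [0.2, 0, 0, 0, 0, 0, 0],
    [0.7, 0, 0, 0, 0, 0, 0],
    [0.7, 0, 0, 0, 0, 0, 0],
    [0.7, 0, 0, 0, 0, 0, 0],
    [0.7, 0, 0, -0.3, 0, 0, 0],
    [0.7, 0, 0, -0.6, 0, 0, 0],
    [0.7, 0, 0, -0.8, 0, 0, 0],
    [0.7, 0, 0, 0, 0, 0, 0],
  ],
)

```text
time_s: 10.15
ee_pos: [0.5797, 0.1371, 0.2046]
eef_rot: [3.14, 0.009, 3.112]
force: [1.3, 0.7, 0.1]
grip_width: 0.0658
grip_force: 0.0
```

```bash
python3 - <<'E'
from h import *
fk()
p=shot('wrist')
for d in ctrl.cut_out('lever_knob',p)[:3]:print(d['conf'],d['centre'],d['mask'].sum(),ray(p,*d['centre'],.132))
to(.53,-.23,.20)
E
```

```text
10.15 [0.5797 0.1371 0.2046] [3.14  0.009 3.112] [1.3 0.7 0.1] 0.065810470376447 0.0 [ 0.17  0.4   1.39 -0.    1.34 -1.37]
0.69 [201.9, 319.8] 887 [0.57613269 0.13901811 0.132     ]
at [0.5781 0.1369 0.1994] [3.141e+00 2.000e-03 3.112e+00] t 10.25 shift units after turn [ 0.742 -7.363 -0.017]
```

Call:
move_arm(
  increments=[
    [0.95, 0.05, -0.52, 0, 0, 0, 0],
    [0.95, 0.05, -0.52, 0, 0, 0, 0],
    [0.95, 0.05, -0.52, 0, 0, 0, 0],
    [0.95, 0.05, -0.52, 0, 0, 0, 0],
    [0.95, 0.05, -0.52, 0, 0, 0, 0],
    [0.95, 0.05, -0.52, 0, 0, 0, 0],
    [0.95, 0.05, -0.52, 0, 0, 0, 0],
    [0.95, 0.05, -0.52, 0, 0, 0, 0],
    [0.95, 0.05, -0.52, 0, 0, 0, 0],
    [0.95, 0.05, -0.52, 0, 0, 0, 0],
    [0.95, 0.05, -0.52, 0, 0, 0, 0],
    [0.95, 0.05, -0.52, 0, 0, 0, 0],
    [0.95, 0.05, -0.52, 0, 0, 0, 0],
    [0.95, 0.05, -0.52, 0, 0, 0, 0],
    [0.95, 0, 0, 0, 0, 0, 0],
    [0.95, 0, 0, 0, 0, 0, 0],
  ],
)

```text
time_s: 11.85
ee_pos: [0.5316, -0.2257, 0.1971]
eef_rot: [3.141, -0.002, 3.111]
force: [-0.1, -0.4, -0.8]
grip_width: 0.0897
grip_force: 0.0
```

```bash
python3 - <<'E'
from h import *
fk()
p=shot('wrist');cv2.imwrite('pics/w3.png',p['color']);np.savez('w3.npz',P=p['P'],K=p['K'])
for n in('cap','channel'):
  for d in ctrl.cut_out(n,p)[:4]:
    print(n,d['conf'],d['centre'],d['mask'].sum(),ray(p,*d['centre'],.04))
E
```

```text
11.85 [ 0.5316 -0.2257  0.1971] [ 3.141e+00 -2.000e-03  3.111e+00] [-0.1 -0.4 -0.8] 0.08968018733117067 0.0 [-0.47  0.37  1.45  0.    1.33 -2.01]
cap 0.9 [266.7, 325.9] 612 [ 0.63508069 -0.21838562  0.04      ]
cap 0.66 [216.7, 387.8] 956 [ 0.56934941 -0.13903662  0.04      ]
cap 0.62 [219.8, 310.7] 1462 [ 0.5703634  -0.23592501  0.04      ]
channel 0.89 [197.5, 310.0] 768 [ 0.54160173 -0.23572967  0.04      ]
```

View pics/w3.png

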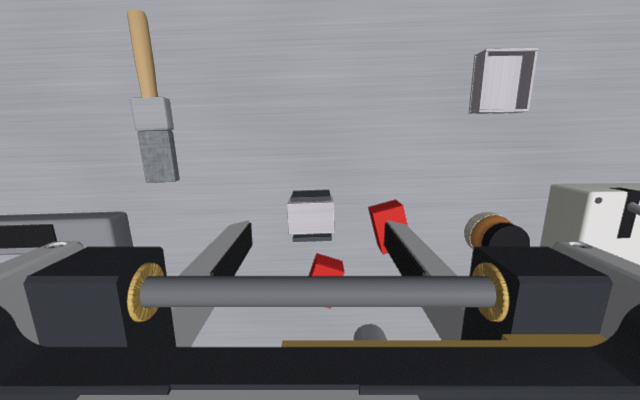

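The wrist view shows the grey cap at (311,216) between the channel's dark walls at (311,196) and (312,237), with the red look-alikes at (388,226) and (327,275). I'll measure the cap's top face.

```bash
python3 - <<'E'
from h import *
d=np.load('w3.npz');p=dict(P=d['P'],K=d['K']);im=cv2.imread('pics/w3.png')
print(im[185:245:3,311].tolist()); print(im[216,280:342:3].tolist())
fit3=lambda q: None
g=im[:, :, 1].astype(int)
for c in (297,304,311,318,325):
    col=g[180:250,c]; dd=np.diff(col); print(c,[(180+i,dd[i]) for i in np.where(abs(dd)>18)[0]])
for r in (210,216,222,228):
    row=g[r,275:350]; dd=np.diff(row); print(r,[(275+i,dd[i]) for i in np.where(abs(dd)>8)[0]])
E
```

```text
[[168, 162, 161], [171, 165, 164], [48, 46, 45], [47, 45, 44], [83, 79, 76], [86, 82, 79], [196, 190, 193], [198, 191, 195], [196, 189, 194], [194, 188, 191], [199, 192, 196], [198, 192, 195], [199, 192, 196], [195, 189, 193], [194, 188, 191], [193, 187, 190], [166, 160, 163], [51, 48, 45], [86, 82, 80], [166, 161, 160]]
[[171, 165, 164], [170, 165, 164], [168, 162, 160], [199, 193, 197], [198, 192, 196], [198, 192, 195], [198, 191, 195], [198, 191, 195], [198, 191, 195], [198, 191, 195], [198, 191, 195], [198, 191, 195], [197, 190, 194], [196, 190, 194], [197, 189, 193], [195, 189, 193], [196, 190, 193], [196, 189, 193], [175, 169, 169], [167, 162, 160], [168, 162, 161]]
297 [(np.int64(189), np.int64(-44)), (np.int64(190), np.int64(-59)), (np.int64(191), np.int64(-20)), (np.int64(196), np.int64(22)), (np.int64(201), np.int64(21)), (np.int64(202), np.int64(27)), (np.int64(203), np.int64(41)), (np.int64(233), np.int64(-86)), (np.int64(234), np.int64(-59)), (np.int64(237), np.int64(27)), (np.int64(241), np.int64(67))]
304 [(np.int64(189), np.int64(-60)), (np.int64(190), np.int64(-52)),
[... 998 characters left out ...]
(188), np.int64(-40)), (np.int64(189), np.int64(-62)), (np.int64(195), np.int64(25)), (np.int64(200), np.int64(34)), (np.int64(201), np.int64(25)), (np.int64(202), np.int64(45)), (np.int64(232), np.int64(-75)), (np.int64(233), np.int64(-64)), (np.int64(236), np.int64(31)), (np.int64(240), np.int64(65))]
210 [(np.int64(287), np.int64(25)), (np.int64(333), np.int64(-22))]
216 [(np.int64(286), np.int64(-15)), (np.int64(287), np.int64(41)), (np.int64(333), np.int64(-28)), (np.int64(334), np.int64(-9))]
222 [(np.int64(287), np.int64(24)), (np.int64(333), np.int64(-42)), (np.int64(334), np.int64(12))]
228 [(np.int64(288), np.int64(27)), (np.int64(333), np.int64(-34)), (np.int64(334), np.int64(9))]
```

```bash
python3 - <<'E'
from h import *
d=np.load('w3.npz');p=dict(P=d['P'],K=d['K'])
for r in(196.8,202,237,241.3):print(r,ray(p,r,311.5,.044))
for c in(288.2,334):print(c,ray(p,218,c,.04))
for r in (202.5,233.5): print(ray(p,r,311.5,.04))
to(.571,-.236,.024,np.pi)
E
```

```text
196.8 [ 0.53989514 -0.23373087  0.044     ]
202 [ 0.54641506 -0.2339671   0.044     ]
237 [ 0.59180235 -0.23561152  0.044     ]
241.3 [ 0.59756592 -0.23582034  0.044     ]
288.2 [ 0.56711475 -0.26409396  0.04      ]
334 [ 0.56892527 -0.20657457  0.04      ]
[ 0.54801053 -0.23410777  0.04      ]
[ 0.58858842 -0.23557795  0.04      ]
turn rz first -0.029
at [ 0.5321 -0.225   0.1977] [ 3.141e+00 -1.000e-03  3.113e+00] t 12.0 shift units after turn [-0.779 -0.221  3.474]
```

Call:
move_arm(
  increments=[
    [0.85, 0, 0, 0, 0, 0, -0.03],
    [0.85, -0.37, -0.1, 0.3, 0, 0, 0],
    [0.85, -0.37, -0.1, 0.5, 0, 0, 0],
    [0.85, 0, 0, 0.6, 0, 0, 0],
    [0.85, 0, 0, 0.6, 0, 0, 0],
    [0.85, 0, 0, 0.6, 0, 0, 0],
    [0.85, 0, 0, 0.5, 0, 0, 0],
    [0.85, 0, 0, 0.4, 0, 0, 0],
    [0.85, 0, 0, 0.2, 0, 0, 0],
    [0.85, 0, 0, 0, 0, 0, 0],
    [0.4, 0, 0, 0, 0, 0, 0],
    [0.4, 0, 0, 0, 0, 0, 0],
    [0.4, 0, 0, 0, 0, 0, 0],
    [0.4, 0, 0, 0, 0, 0, 0],
    [0.4, 0, 0, 0, 0, 0, 0],
    [0.4, 0, 0, 0, 0, 0, 0],
  ],
  force=12,
)

```text
time_s: 13.6
ee_pos: [0.5695, -0.236, 0.0139]
eef_rot: [-3.141, 0.001, -3.141]
force: [-1.6, 1.0, 5.5]
grip_width: 0.0584
grip_force: 12.0
```

Call:
move_arm(
  increments=[
    [0.4, 0, 0, -0.1, 0, 0, 0],
    [0.4, 0, 0, -0.3, 0, 0, 0],
    [0.4, 0, 0, -0.4, 0, 0, 0],
    [0.4, 0, 0, -0.4, 0, 0, 0],
    [0.4, 0.4, 0, 0, 0, 0, 0],
    [0.4, 0.4, 0, 0, 0, 0, 0],
    [0.4, 0.4, 0, 0, 0, 0, 0],
    [0.4, 0.4, 0, 0, 0, 0, 0],
    [0.4, 0.4, 0, 0, 0, 0, 0],
    [0.4, 0.4, 0, 0, 0, 0, 0],
    [0.4, 0, 0, 0.4, 0, 0, 0],
    [0.4, 0, 0, 0.4, 0, 0, 0],
    [0.4, 0, 0, 0.3, 0, 0, 0],
    [0.4, 0, 0, 0.1, 0, 0, 0],
    [0.4, 0, 0, 0.04, 0, 0, 0],
    [0.4, 0, 0, 0, 0, 0, 0],
    [0.4, 0, 0, 0, 0, 0, 0],
  ],
)

```text
time_s: 15.3
ee_pos: [0.4494, -0.2361, 0.0118]
eef_rot: [-3.141, 0.001, -3.141]
force: [-0.1, -0.1, -0.3]
grip_width: 0.0577
grip_force: 12.0
```

Call:
move_arm(
  increments=[
    [0.4, 0, 0, 0.03, 0, 0, 0],
    [0.4, 0, 0, 0.02, 0, 0, 0],
    [0.4, 0, 0, 0, 0, 0, 0],
  ],
)

```text
time_s: 15.6
ee_pos: [0.4496, -0.2361, 0.0095]
eef_rot: [-3.141, 0.001, -3.141]
force: [-2.7, 2.9, 10.6]
grip_width: 0.0577
grip_force: 12.0
```

Call:
move_arm(
  increments=[
    [0.85, 0, 0, 0, 0, 0, 0],
    [0.85, 0, 0, 0, 0, 0, 0],
    [0.85, 0, 0, 0, 0, 0, 0],
    [0.85, 0, 0, -0.4, 0, 0, 0],
    [0.85, 0, 0, -0.6, 0, 0, 0],
    [0.85, 0, 0, -0.8, 0, 0, 0],
    [0.85, 0, 0, -0.3, 0, 0, 0.14],
    [0.85, 0, 0, 0, 0, 0, 0.14],
    [0.85, 0, 0, 0, 0, 0, 0.14],
    [0.85, 0, 0, 0, 0, 0, 0.14],
    [0.85, 0, 0, 0, 0, 0, 0.14],
    [0.85, 0, 0, 0, 0, 0, 0.14],
    [0.85, 0, 0, 0, 0, 0, 0.14],
    [0.85, 0, 0, 0, 0, 0, 0.14],
    [0.85, 0, 0, 0, 0, 0, 0.15],
    [0.85, 0, 0, 0, 0, 0, 0.15],
    [0.85, 0, 0, 0, 0, 0, 0.15],
    [0.85, 0, 0, 0, 0, 0, 0],
    [0.85, 0, 0, 0, 0, 0, 0],
  ],
)

```text
time_s: 17.5
ee_pos: [0.449, -0.2359, 0.1134]
eef_rot: [-3.141, -0.0, 1.576]
force: [0.1, 0.1, 0.2]
grip_width: 0.08
grip_force: 0.0
```

```bash
python3 - <<'E'
from h import *
fk()
p=shot('wrist');cv2.imwrite('pics/w4.png',p['color']);
for d in ctrl.cut_out('cap',p)[:3]:
    print(d['conf'],d['centre'],d['mask'].sum(),ray(p,*d['centre'],.036))
    print(d['conf'],fit([(p,d['mask'].astype(np.float32))],boxpts(.04,.058,0,.036),(.45,-.236,0)))
E
```

```text
17.5 [ 0.449  -0.2359  0.1134] [-3.141 -0.     1.576] [0.1 0.1 0.2] 0.07995948737278542 0.0 [-0.56  0.3   1.74 -0.    1.09 -0.56]
0.83 [205.8, 318.2] 2703 [ 0.44938893 -0.23700643  0.036     ]
0.83 (array([ 0.44792326, -0.23689336, -0.00980977]), np.float64(0.021064557135105133))
0.74 [89.6, 474.7] 4091 [ 0.58433044 -0.13244819  0.036     ]
0.74 (array([ 0.55662297, -0.56854782,  0.05376437]), np.float64(1.0))
0.63 [188.4, 536.0] 3543 [ 0.65326103 -0.21913526  0.036     ]
0.63 (array([ 0.55662297, -0.56854782,  0.05376437]), np.float64(1.0))
```

View pics/w4.png

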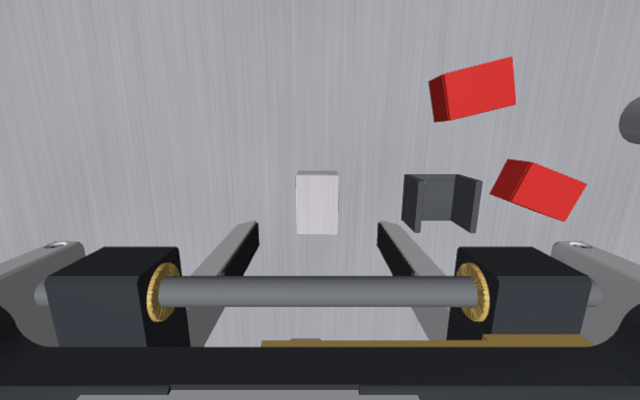

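Call:
move_arm(
  increments=[
    [0.85, 0, 0, 0.4, 0, 0, 0],
    [0.85, 0, 0, 0.6, 0, 0, 0],
    [0.85, 0, 0, 0.5, 0, 0, 0],
    [0.85, 0, 0, 0.4, 0, 0, 0],
    [0.85, 0, 0, 0.13, 0, 0, 0],
    [0.85, 0, 0, 0, 0, 0, 0],
    [0.2, 0, 0, 0, 0, 0, 0],
    [0.2, 0, 0, 0, 0, 0, 0],
    [0.2, 0, 0, 0, 0, 0, 0],
    [0.2, 0, 0, 0, 0, 0, 0],
    [0.2, 0, 0, 0, 0, 0, 0],
    [0.2, 0, 0, 0, 0, 0, 0],
    [0.2, 0, 0, 0, 0, 0, 0],
  ],
  force=14,
)

```text
time_s: 18.9
ee_pos: [0.4491, -0.2359, 0.0121]
eef_rot: [3.142, 0.0, 1.572]
force: [-1.3, 0.6, 4.5]
grip_width: 0.0394
grip_force: 14.0
```

Call:
move_arm(
  increments=[
    [0.2, 0, 0, -0.2, 0, 0, 0],
    [0.2, 0, 0, -0.5, 0, 0, 0],
    [0.2, 0, 0, -0.7, 0, 0, 0],
    [0.2, 0, 0, -0.7, 0, 0, 0],
    [0.2, 0, 0, -0.7, 0, 0, 0],
    [0.2, 0, 0, -0.7, 0, 0, 0],
    [0.2, 0, 0, -0.5, 0, 0, 0.03],
  ],
)

```text
time_s: 19.6
ee_pos: [0.4491, -0.2359, 0.215]
eef_rot: [3.14, 0.001, 1.542]
force: [0.4, -0.3, -1.8]
grip_width: 0.0402
grip_force: 14.0
```

Call:
move_arm(
  increments=[
    [0.2, 0.3, 0.1, 0, 0, 0, 0],
    [0.2, 0.56, 0.18, 0, 0, 0, 0],
    [0.2, 0.56, 0.18, 0, 0, 0, 0],
    [0.2, 0.56, 0.18, 0, 0, 0, 0],
    [0.2, 0.56, 0.18, 0, 0, 0, 0],
    [0.2, 0.56, 0.18, 0, 0, 0, 0],
    [0.2, 0.56, 0.18, 0, 0, 0, 0],
    [0.2, 0.56, 0.18, 0, 0, 0, 0],
    [0.2, 0.56, 0.18, 0, 0, 0, 0],
    [0.2, 0.56, 0.18, 0, 0, 0, 0],
    [0.2, 0.56, 0.18, 0, 0, 0, 0],
    [0.2, 0.56, 0.18, 0, 0, 0, 0],
    [0.2, 0.56, 0.18, 0, 0, 0, 0],
    [0.2, 0.56, 0.19, 0, 0, 0, 0],
    [0.2, 0.56, 0.19, 0, 0, 0, 0],
    [0.2, 0.56, 0.19, 0, 0, 0, 0],
    [0.2, 0.56, 0.19, 0, 0, 0, 0],
    [0.2, 0.56, 0.19, 0, 0, 0, 0],
    [0.2, 0.14, 0.08, 0, 0, 0, 0],
    [0.2, 0, 0, 0, 0, 0, 0],
  ],
)

```text
time_s: 21.6
ee_pos: [0.6278, 0.2576, 0.2118]
eef_rot: [-3.141, 0.0, 1.543]
force: [0.3, -0.5, -1.4]
grip_width: 0.0398
grip_force: 14.0
```

```bash
python3 - <<'E'
from h import *
fk()
p=shot('wrist');cv2.imwrite('pics/w5.png',p['color']);np.savez('w5.npz',P=p['P'],K=p['K'])
for n in('cap','button_top','tripbox'):
  for d in ctrl.cut_out(n,p)[:2]:
    print(n,d['conf'],d['centre'],d['mask'].sum())
c=np.array([[-.075,-.12,.06],[-.075,.12,.06],[.075,.12,.06],[.075,-.12,.06],[.04,.016-.0,.11],[.01,.05,.078]])
print(proj(p,place(c,.6155,.207,-.029)))
to(.627,.257,.07,np.pi/2-.029)
E
```

```text
21.6 [0.6278 0.2576 0.2118] [-3.141  0.     1.543] [ 0.3 -0.5 -1.4] 0.03978519225077511 14.0000219643116 [ 0.34  0.59  1.09 -0.    1.46  0.36]
cap 0.56 [232.2, 318.2] 5876
button_top 0.56 [185.4, 321.7] 77
tripbox 0.97 [173.4, 299.9] 10071
[[253.96717783 314.12692154]
 [243.3203828  130.62110109]
 [373.5391729  130.69712082]
 [365.34521326 314.2181242 ]
 [345.21970669 230.90439013]
 [317.06025887 193.36460783]]
turn rz first -0.001
at [0.6278 0.256  0.2123] [3.141 0.    1.541] t 21.8 shift units after turn [ 0.02  -0.017  2.847]
```

View pics/w5.png

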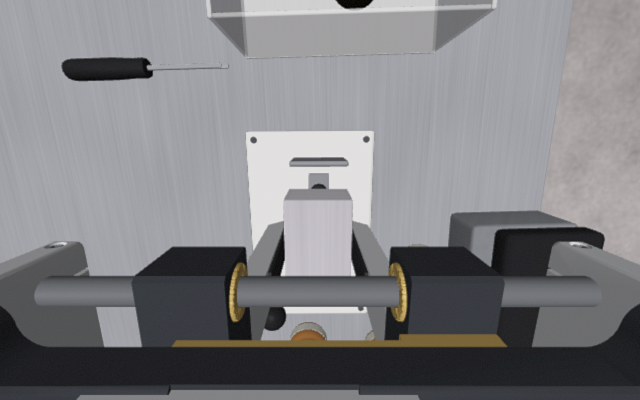

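The view shows the cap (318,240) held square, with the plinth at (319,182) and the far cheek at (290–348,162). The seat is about 1.5 mm further in +x than I had it. I'll correct for that and lower.

Call:
move_arm(
  increments=[
    [0.2, 0.03, 0.03, 0.3, 0, 0, 0],
    [0.2, 0, 0, 0.4, 0, 0, 0],
    [0.2, 0, 0, 0.4, 0, 0, 0],
    [0.2, 0, 0, 0.3, 0, 0, 0],
    [0.2, 0, 0, 0.2, 0, 0, 0],
    [0.2, 0, 0, 0.2, 0, 0, 0],
    [0.2, 0, 0, 0.2, 0, 0, 0],
    [0.2, 0, 0, 0.2, 0, 0, 0],
    [0.2, 0, 0, 0.2, 0, 0, 0],
    [0.2, 0, 0, 0.15, 0, 0, 0],
    [0.2, 0, 0, 0.1, 0, 0, 0],
    [0.2, 0, 0, 0.05, 0, 0, 0],
    [0.2, 0, 0, 0, 0, 0, 0],
  ],
)

```text
time_s: 23.1
ee_pos: [0.6294, 0.2586, 0.0768]
eef_rot: [-3.141, -0.0, 1.542]
force: [0.1, -1.0, -1.3]
grip_width: 0.0401
grip_force: 14.0
```

Call:
move_arm(
  increments=[
    [0.2, 0, 0, 0.04, 0, 0, 0],
    [0.2, 0, 0, 0.03, 0, 0, 0],
    [0.2, 0, 0, 0.02, 0, 0, 0],
    [0.2, 0, 0, 0, 0, 0, 0],
  ],
)

```text
time_s: 23.5
ee_pos: [0.6294, 0.2586, 0.0723]
eef_rot: [-3.141, 0.0, 1.542]
force: [0.4, -0.3, -1.0]
grip_width: 0.0398
grip_force: 14.0
```

Call:
move_arm(
  increments=[
    [0.2, 0, 0, 0.02, 0, 0, 0],
    [0.2, 0, 0, 0.01, 0, 0, 0],
    [0.2, 0, 0, 0, 0, 0, 0],
  ],
)

```text
time_s: 23.8
ee_pos: [0.6295, 0.2586, 0.0722]
eef_rot: [3.141, -0.0, 1.542]
force: [-3.8, -0.9, 8.5]
grip_width: 0.0399
grip_force: 14.0
```

Call:
move_arm(
  increments=[
    [0.5, 0, 0, -0.01, 0, 0, 0],
    [0.6, 0, 0, 0, 0, 0, 0],
    [0.7, 0, 0, 0, 0, 0, 0],
    [0.7, 0, 0, 0, 0, 0, 0],
    [0.7, 0, 0, -0.2, 0, 0, 0],
    [0.7, 0, 0, -0.4, 0, 0, 0],
    [0.7, 0, 0, -0.6, 0, 0, 0],
    [0.7, 0, 0, -0.7, 0, 0, 0],
    [0.7, 0, 0, -0.7, 0, 0, 0],
    [0.7, 0, 0, -0.2, 0, 0, 0],
    [0.7, 0, 0, 0, 0, 0, 0],
  ],
)

```text
time_s: 24.9
ee_pos: [0.6299, 0.2587, 0.2134]
eef_rot: [3.139, -0.001, 1.542]
force: [-0.5, 0.3, -0.0]
grip_width: 0.0656
grip_force: 0.0
```

```bash
python3 - <<'E'
from h import *
fk()
p=shot('wrist'); b=shot('side'); a=shot('scene')
k=lambda i,r,c:cv2.resize(i[r:r+100,c:c+160],(400,250))
t=np.hstack([k(b['color'],120,220),k(a['color'],120,280)])
cv2.imwrite('pics/e.png',np.vstack([t,cv2.resize(p['color'][80:340,120:536],(800,350))]))
for d in ctrl.cut_out('cap',p)[:2]:
    print(d['conf'],d['centre'],ray(p,*d['centre'],.096),ray(p,*d['centre'],.102))
E
```

```text
24.9 [0.6299 0.2587 0.2134] [ 3.139e+00 -1.000e-03  1.542e+00] [-0.5  0.3 -0. ] 0.06558403360193123 0.0 [ 0.34  0.6   1.08 -0.    1.46  0.36]
0.93 [197.4, 321.4] [0.63418147 0.25675973 0.096     ] [0.63412023 0.25810504 0.102     ]
```

View pics/e.png

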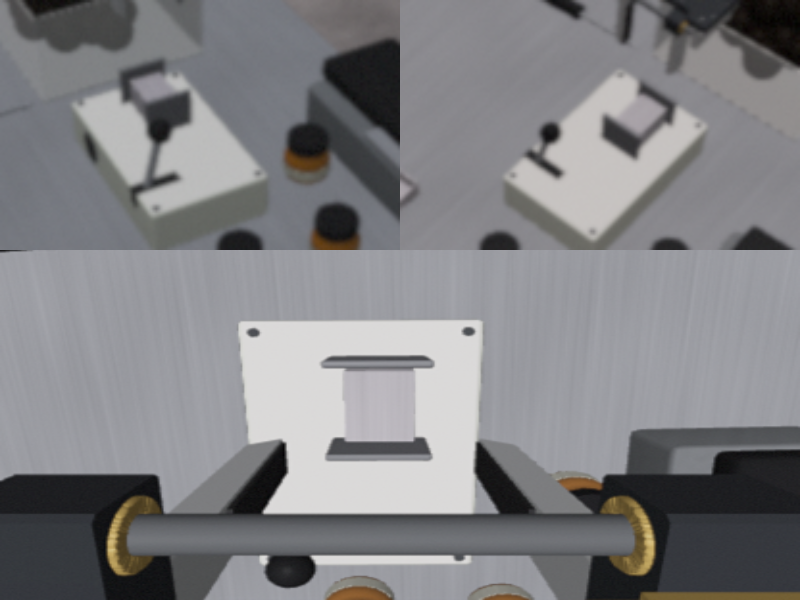

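The final view shows the cap flat between the cheeks (centre about (379,405) in the crop, level with the cheeks' centre) and the lever up at (158,130). The robot is touching nothing.

```bash
python3 -c "
from station import ctrl
print(ctrl.hand_in())"
```

```text
the job is handed in; nothing more can be done
None
```

The trip box was tested (button pressed, lever dropped, then lifted and staying up), the guard cap is set flat over the test button between the cheeks, and the job is handed in at about 25 s; the hand-in gave no verdict.

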